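# Strip the compression stack after the test

## Robot

A 6-joint arm with a two-finger parallel gripper is mounted at the origin on the work surface. World frame = base frame: x ahead of the robot, y to its left, z up, the work surface at z = 0. Lengths are in m, angles in rad, forces in N, time in s.
With the tool pointing down it reaches from about 0.425 to 0.925 m from the base axis. Payload 12.5 kg.
Tool frame: the origin (TCP) lies on the centre line of the jaws, within the pads' length; the fingertips stand 22 mm ahead of it and the grasp point (between the pads) lies 3 mm ahead of it; z points along the fingers, y is the line along which they close (so a half turn about z gives the same grasp; the last joint's range is limited). The gripper opens to 85 mm and grips with 20 to 120 N. Pads are 22 mm wide; open, the fingers measure 114 mm over their backs; the gripper's body (76 mm by 85 mm) begins 54 mm behind the grasp point. The pads swing forward as they close: fully open they stand 13 mm farther back than shut.
Start: joints at [1.139, 0.491, 1.559, -0, 1.092, -0.106], TCP at [0.2, 0.592, 0.253] pointing down, gripper open.
Joint ranges: [-3.1, 3.1], [-0.84, 2.19], [0.05, 2.79], [-1.13, 4.28], [0.06, 2.93], [-2.69, 2.69]. Speed limits (rad/s): [2.22, 2.22, 2.79, 3.14, 3.14, 3.14].

## Interface

Orientations are given as a 3x3 rotation matrix whose columns are the frame's x, y, z axes.
In Python, from bench import arm, grab_frame, calibration gives the robot as it stands.
- The arm moves only by the tool apply_moves, never from a script. Its argument "commands" is a list of rows, each a list of 5 numbers: the shift along the tool's x, y, z in m, then the turn about the tool's z in degrees, then the gripper's target within -1 to 1 (fully open at 1, half-way at 0, shut at -1). A call has 1 to 12 rows; each row is the pose to reach, as a shift and turn from the pose commanded when the call began, along the tool's axes at that moment; what a row does not reach only later rows make up. A row lasts 1/8 s, in which the tool goes at most 62.5 mm and 10.7 degrees, less where a joint would pass 70% of its speed; a pose out of reach is approached as far as the arm can. A call with a gripper value outside its range is refused whole. The fingers move at their own pace and stop on an object; "grip_force" is the grip in N (left out, the last holds). Time passes only in rows, so rows that repeat a pose let the fingers close. It gives the time, the measured TCP pose, the force, the opening and the grip force at its end, in the units of the state.
- arm.observe(): the state, without advancing time (a new reading comes with each control period).
- grab_frame(name): name is "side" or "top" or "wrist"; returns (picture, depth): 420x560x3 uint8, red, green, blue; 420x560 float32, m along the optical axis (not along the pixel's ray), 0 where there is no reading.
- calibration(name): a dict with "K" (3x3 intrinsics, pixels), "R" (3x3) and "t" (3): a world point X has camera coordinates R X + t. Camera axes: x right, y down, z forward; pixel columns grow to the right and rows downward; lengths in m; the calibration is good to about 2 mm. A picture is of the moment at which its call begins: read the wrist's pose just before it. calibration takes no time and is no camera call; for the wrist camera it gives the pose at the moment of the call.
- arm.sign_off(): hands the job in; it is judged then, once.
The state is a dict: "time": time; "joint_pos": joint angles; "qvel": joint speeds; "joint_torque": joint torques, N m; "ee_pos": TCP position; "tool_rot": TCP orientation; "contact_force": force on the tool from outside, world axes, zero at the start; "ft_torque": the same for the moment, N m; "opening": finger opening in m; "grip_force": force on a finger pad.
Only numpy, scipy, OpenCV 4.12 (cv2) and the standard library are available. Lean on these libraries where they do the work, as an engineer would, in place of code of your own. Each camera call takes 0.05 s, during which the arm holds its last target. There are 200 camera calls.

## Task

The compression test is over: take the stack apart from the top down, one piece at a time, setting each piece upright in its own place and letting go before you take the next: the loading button in the yellow dish, the copper specimen in the middle of the balance pan, the steel platen flat in the wooden box and the blue load cell flat in the foam pocket of the orange case. Lower each piece gently into its place, do not drop it, and leave the laser sensor on its black stand where it is.

Things in the scene. Friction and masses are not known exactly. Their poses are not given: they have to be found in the camera images.
- button_center (a point): Loading button, the top piece of the stack: bright steel, round, upright, 24 mm diameter, 26 mm tall (straight sides for the lower 18 mm, domed top), about 0.08 kg. Point: on its axis, half-way up (13 mm above its underside). z axis up.
- specimen_center (a point): Copper specimen, second from the top: slightly barrelled round copper-coloured cylinder, 36 mm diameter, 30 mm tall, about 0.26 kg. Point: on its axis, half-way up (15 mm above its underside). z axis up.
- platen_center (a point): Compression platen, third from the top: dark steel disc, 50 mm diameter, 20 mm thick, about 0.30 kg. Point: on its axis, half-way up (10 mm above its underside). z axis up.
- load_cell_center (a point): Load cell, lowest piece of the stack: blue round body, 64 mm diameter, small screws round its rim, 30 mm tall (body from 2 to 28 mm above the underside, a 44 mm boss on top carries the platen), about 0.36 kg. A steel connector 13 mm thick sticks out 12 mm from its side, its middle 17 mm above the underside: grip square to it. Point: on the axis, half-way up. x axis: out along the connector; z up.
- carrier: Bare metal carrier plate, 130 x 130 x 12 mm, dark screws at its corners, fixed on the bench; the load cell stands loose on its middle, and the four pieces simply rest on one another, centred to a few mm. Point: centre of its underside, on the bench. z axis up.
- dish_floor (a point): Round yellow parts dish with a dark floor, place of the loading button: 74 mm outside, 54 mm wide inside, fixed. Point: centre of its inner floor, 10 mm above the bench; the rim stands 6 mm above that floor. z axis up.
- balance_pan (a point): Grey laboratory balance with a green display, place of the specimen: fixed body 138 x 120 mm, 34 mm high, reaching 85 mm from the pan's centre to the display side and 53 mm to the other. Round flat steel pan, 92 mm diameter, no rim, does not move. Point: centre of the pan's top face, 42 mm above the bench. x axis: away from the display. z axis up.
- platen_box_floor (a point): Square brown wooden box with a green lined pocket, place of the platen: 96 x 96 mm outside, fixed; pocket 70 x 70 mm, sides along its x and y axes. Point: centre of the pocket's floor, 12 mm above the bench; the rim stands 6 mm above that floor. z axis up.
- cell_case_floor (a point): Square orange case with black foam, place of the load cell: 126 x 126 mm outside, fixed; pocket 80 x 80 mm with a grey floor, sides along its x and y axes. Point: centre of the pocket's floor, 16 mm above the bench; the foam stands 6 mm and the orange edge 8 mm above that floor, low enough for the connector to pass over them whichever way it points. z axis up.
- laser_base (a point): Laser displacement sensor: steel tube lying on a black slide and stand, 114 mm high, foot 75 x 85 mm, slide 122 mm long along its x axis, loose, 1.4 kg; to be left where it stands. Point: centre of the foot's underside, on the bench. x axis: points away from the stack side, along the tube. z axis up.
There are look-alikes about, which are no part of the job. Leave any purple or turquoise look-alike of the part that bears platen_center alone.

How it is judged:
On the way, in this order (a step that is already met when the one before it is completed fails the run):
1. the loading button stands in the yellow dish, let go (horizontal distance between button_center and dish_floor below 0.0155 m and z of button_center in the frame of dish_floor between 0.01 and 0.016 m and angle between button_center's own z axis and vertical below 0.08 rad and contact force between button and the fingers below 0.3 N and linear speed of button below 0.02 m/s), for 0.2 s.
2. the copper specimen stands in the middle of the balance pan, let go (horizontal distance between specimen_center and balance_pan below 0.0155 m and z of specimen_center in the frame of balance_pan between 0.012 and 0.018 m and angle between specimen_center's own z axis and vertical below 0.08 rad and contact force between specimen and the fingers below 0.3 N and linear speed of specimen below 0.02 m/s), for 0.2 s.
3. the steel platen lies flat in the wooden box, let go (horizontal distance between platen_center and platen_box_floor below 0.0155 m and z of platen_center in the frame of platen_box_floor between 0.007 and 0.013 m and angle between platen_center's own z axis and vertical below 0.08 rad and contact force between platen and the fingers below 0.3 N and linear speed of platen below 0.02 m/s), for 0.2 s.
4. the load cell sits flat in the orange case, let go (horizontal distance between load_cell_center and cell_case_floor below 0.0155 m and z of load_cell_center in the frame of cell_case_floor between 0.012 and 0.018 m and angle between load_cell_center's own z axis and vertical below 0.08 rad and contact force between load_cell and the fingers below 0.3 N and linear speed of load_cell below 0.02 m/s), for 0.2 s.
At the end, for the whole second after the job is handed in: Each piece stands released and at rest, upright (within 0.08 rad), flat on the floor of its own place (height within 3 mm) and within 15.5 mm of its centre: button in the yellow dish, specimen on the balance pan, platen in the wooden box, load cell in the orange case (all of step 1 and all of step 2 and all of step 3 and all of step 4); the robot touches nothing.
It fails at once if the laser sensor's stand is shoved more than 10 mm (distance of laser_base from where it was at the start of the episode above 0.01 m).
It fails at once if a piece is dropped: out of the fingers and moving at over 0.5 m/s (a fall of some 13 mm) ((contact force between button and the fingers below 0.05 N and linear speed of button above 0.5 m/s) or (contact force between specimen and the fingers below 0.05 N and linear speed of specimen above 0.5 m/s) or (contact force between platen and the fingers below 0.05 N and linear speed of platen above 0.5 m/s) or (contact force between load_cell and the fingers below 0.05 N and linear speed of load_cell above 0.5 m/s)).
It fails at once if a piece is rammed into its place with over 60 N (contact force between button and dish above 60 N or contact force between specimen and balance above 60 N or contact force between platen and platen_box above 60 N or contact force between load_cell and cell_case above 60 N).
It also fails if it takes over 106 s, if anything falls off the work surface, if the arm or the gripper's body presses on something with over 40 N, if the wrist force passes 120 N, or if a joint passes its speed limit or range.

## Working session

There is one attempt and no reset: what is moved stays moved. The work goes in short steps, Python scripts to look and compute and a tool call to move; the robot and the scene stay as the last step left them, time stands still between calls to the robot, and variables do not carry over. Pictures are saved under pics/ and viewed, at most 14 in all, crops included, and the job is handed in when it is done.

Besides the shell and the picture viewer there is one more tool, called after "Call:" as name([rows], argument=value, ...), one row to a line, values as JSON. apply_moves: Moves the arm, as the interface text tells. Its arguments: {"type":"object","properties":{"commands":{"type":"array","items":{"type":"array","items":{"type":"number"}}},"grip_force":{"type":"number"}},"required":["commands"]}

```bash
mkdir -p pics; cat > h.py <<'E'
import numpy as np, cv2
from bench import arm, grab_frame, calibration
def snap(n,f):
    c=calibration(n); p,d=grab_frame(n)
    cv2.imwrite(f'pics/{f}.png',p[:,:,::-1]); np.savez(f'pics/{f}.npz',p=p,d=d,**{k:np.array(c[k]) for k in 'KRt'})
def load(f):
    z=np.load(f'pics/{f}.npz'); return z['p'],z['d'],z['K'],z['R'],z['t']
def cloud(f):
    p,d,K,R,t=load(f); v,u=np.mgrid[:d.shape[0],:d.shape[1]]
    c=np.stack([(u-K[0,2])/K[0,0]*d,(v-K[1,2])/K[1,1]*d,d],-1)
    X=(c-t.reshape(3))@R; X[d==0]=np.nan; return p,X
E
python3 - <<'E'
from h import *
for n in('top','side','wrist'): snap(n,n+'0')
for n in('top','side'): print(n,calibration(n))
s=arm.observe();print(s)
E
```

```text
top {'K': array([[405.85317592,   0.        , 276.31389856],
       [  0.        , 405.85317592, 207.93400362],
       [  0.        ,   0.        ,   1.        ]]), 'R': array([[-0.02350719, -0.99926302, -0.03034531],
       [-0.99703877,  0.02565636, -0.0724945 ],
       [ 0.07321962,  0.02855131, -0.99690707]]), 't': array([0.02934975, 0.52608386, 1.07100902])}
side {'K': array([[442.81536077,   0.        , 280.10350311],
       [  0.        , 442.81536077, 208.5253264 ],
       [  0.        ,   0.        ,   1.        ]]), 'R': array([[-0.98164186, -0.18917609, -0.02432417],
       [-0.07973603,  0.52287507, -0.8486718 ],
       [ 0.17326692, -0.83115225, -0.52836021]]), 't': array([0.50139849, 0.12284038, 0.8050558 ])}
{'time': 0.15, 'joint_pos': array([ 1.13939170e+00,  4.91407487e-01,  1.55930398e+00,  1.53062236e-05,
        1.09168313e+00, -1.05604541e-01]), 'qvel': array([ 0.0003508 , -0.00160915, -0.00318395,  0.00133656,  0.00015122,
       -0.00212225]), 'joint_torque': array([ 1.07633787e-03, -6.18710732e+01, -2.61689329e+01, -8.48232230e-05,
        3.19758103e-03,  2.85795409e-06]), 'ee_pos': array([0.19996165, 0.59200259, 0.25287231]), 'tool_rot': array([[-9.47392672e-01,  3.20073434e-01, -3.47670673e-04],
       [ 3.20073608e-01,  9.47392402e-01, -7.22793502e-04],
       [ 9.80335556e-05, -7.96049474e-04, -9.99999678e-01]]), 'contact_force': array([-0.2998116 ,  0.58725263, -0.08859945]), 'ft_torque': array([-0.00231809, -0.02175466,  0.01082768]), 'grip_force': 0.0, 'opening': 0.08571485409762755}
```

View pics/top0.png

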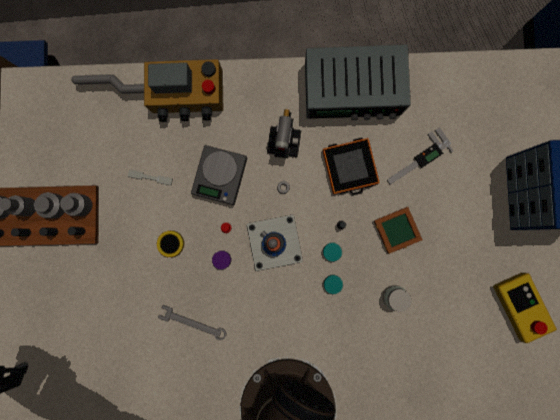

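View pics/side0.png

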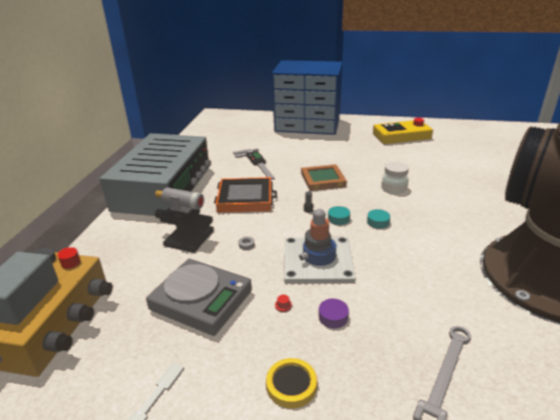

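Top view: stack on carrier at (273,242), yellow dish (171,243), balance pan (220,168), wooden box (398,230), orange case (351,166), laser (284,137). Look-alike discs: purple (222,260), turquoise (332,252) and (333,285). The real platen is the dark disc inside the stack. An enlarged crop will confirm it.

```bash
cat > m.py <<'E'
from h import *
def reg(f,box,zr,name):
    p,X=cloud(f);u0,u1,v0,v1=box;Y=X[v0:v1,u0:u1].reshape(-1,3);Y=Y[np.isfinite(Y[:,0])]
    m=(Y[:,2]>zr[0])&(Y[:,2]<zr[1]);Y=Y[m]
    if len(Y)<4: print(name,'few');return
    c,r=cv2.minEnclosingCircle(Y[:,:2].astype(np.float32)*1000)
    rect=cv2.minAreaRect(Y[:,:2].astype(np.float32)*1000)
    print(name,len(Y),'med z',np.round(np.median(Y[:,2])*1000,1),'mean',np.round(Y[:,:2].mean(0)*1000,1),'circ',np.round(c,1),round(r,1),'rect',np.round(rect[0],1),np.round(rect[1],1),round(rect[2],1))
E
python3 - <<'E'
from m import *
f='top0'
reg(f,(235,310,205,275),(.100,.130),'button')
reg(f,(235,310,205,275),(.080,.130),'spec+')
reg(f,(235,310,205,275),(.03,.130),'stack')
reg(f,(235,310,205,275),(.006,.018),'carrier')
reg(f,(150,192,222,265),(.0125,.03),'dish rim')
reg(f,(190,250,140,210),(.025,.055),'balance all')
reg(f,(190,250,140,210),(.0385,.055),'pan')
reg(f,(370,426,200,258),(.013,.03),'box')
reg(f,(318,384,132,200),(.0185,.04),'case')
reg(f,(262,305,100,165),(.06,.15),'laser tall')
reg(f,(262,305,100,165),(.01,.15),'laser all')
p,X=cloud(f)
for u,v in [(171,243),(220,168),(398,230),(351,166),(273,238),(250,180)]: print((u,v),np.round(X[v,u],4))
a=cv2.imread('pics/top0.png')[195:280,230:315];b=cv2.imread('pics/side0.png')[200:285,275:360]
cv2.imwrite('pics/crop.png',np.hstack([cv2.resize(q,(390,390),interpolation=cv2.INTER_CUBIC) for q in(a,b)]))
E
```

```text
button 78 med z 115.0 mean [435.7  24.9] circ [435.7  25.2] 11.8 rect [435.4  25. ] [22.2 21.9] 88.6
spec+ 160 med z 96.1 mean [434.2  23.2] circ [433.9  24.3] 17.8 rect [433.8  23.5] [33.4 33.7] 43.5
stack 479 med z 62.2 mean [434.2  25. ] circ [437.5  28.3] 37.5 rect [434.7  27. ] [63.6 65.5] 88.6
carrier 1851 med z 12.8 mean [436.1  23.4] circ [446.4  23.4] 102.4 rect [441.3  30.8] [164.9 179.4] 87.1
dish rim 337 med z 15.7 mean [438.7 306.5] circ [439.5 306.9] 36.1 rect [438.7 306.5] [70.  70.9] 44.3
balance all 2270 med z 36.9 mean [619.9 167.9] circ [621.  169.4] 88.5 rect [621.6 169.4] [120.6 138.1] 73.7
pan 957 med z 42.7 mean [634.4 165.5] circ [619.9 167.7] 83.1 rect [620.4 166.5] [112.2 130.1] 75.6
box 1023 med z 17.2 mean [ 461.1 -306.2] circ [ 462.1 -305.7] 67.0 rect [ 461.3 -306.1] [97.  98.1] 21.1
case 1603 med z 22.8 mean [ 637.7 -186.7] circ [ 636.7 -186.5] 87.5 rect [ 637.7 -186.4] [135.9 127.1] 11.7
laser tall 602 med z 109.7 mean [712.3  -7.8] circ [717.3 -10.8] 54.4 rect [717.9  -4.4] [ 57.  107.2] 87.7
laser all 1069 med z 78.2 mean [706.8  -9.4] circ [718.3  -9.8] 61.2 rect [719.   -9.4] [ 84.3 120.4] 80.5
(171, 243) [0.4393 0.3052 0.0088]
(220, 168) [0.6349 0.1627 0.0448]
(398, 230) [ 0.4597 -0.3061  0.0156]
(351, 166) [ 0.6355 -0.1882  0.0144]
(273, 238) [0.4464 0.0235 0.1137]
(250, 180) [0.6067 0.0874 0.0027]
```

View pics/crop.png

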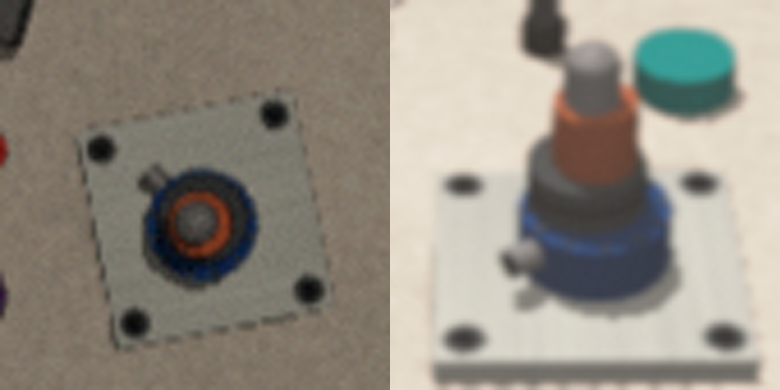

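The crop confirms the platen: it is the dark disc in the stack, between copper and blue. The purple and turquoise discs stand apart on the bench. The connector points about +48° (towards +x,+y). Next I go above the stack and turn the tool so that its x lies along world x.

Call:
apply_moves([
  [-0.302,-0.206,0,80,1],
  [-0.302,-0.206,0,80,1],
  [-0.302,-0.206,0,80,1],
  [-0.302,-0.206,0,80,1],
  [-0.302,-0.206,0,80,1],
  [-0.302,-0.206,0,80,1],
  [-0.404,-0.462,0,161.3,1],
  [-0.404,-0.462,0,161.3,1],
  [-0.404,-0.462,0,161.3,1],
  [-0.404,-0.462,0,161.3,1],
  [-0.404,-0.462,0,161.3,1],
  [-0.404,-0.462,0,161.3,1],
], grip_force=40)

```text
time: 1.65
ee_pos: [0.4349, 0.0233, 0.2533]
tool_rot: [[0.849, 0.528, 0.0], [0.528, -0.849, -0.0], [-0.0, 0.0, -1.0]]
contact_force: [0.2, 0.6, -0.6]
opening: 0.0854
grip_force: 0.0
```

Call:
apply_moves([
  [0,0,0,0,1],
  [0,0,0,0,1],
  [0,0,0,0,1],
  [0,0,0,0,1],
])

```text
time: 2.15
ee_pos: [0.4349, 0.0254, 0.2533]
tool_rot: [[0.843, 0.538, -0.0], [0.538, -0.843, 0.0], [0.0, -0.0, -1.0]]
contact_force: [1.2, 0.0, 0.8]
opening: 0.0855
grip_force: 0.0
```

Call:
apply_moves([
  [0,0,0,32.5,-0.4],
  [0,0,0,32.5,-0.4],
  [0,0,0,32.5,-0.4],
  [0,0,0,32.5,-0.4],
  [0,0,0,32.5,-0.4],
  [0,0,0,32.5,-0.4],
])

```text
time: 2.9
ee_pos: [0.4349, 0.0252, 0.2533]
tool_rot: [[1.0, 0.001, 0.0], [0.001, -1.0, 0.0], [0.0, -0.0, -1.0]]
contact_force: [0.8, 0.1, 0.8]
opening: 0.0257
grip_force: 0.0
```

```bash
python3 - <<'E'
from m import *
print(arm.observe()['ee_pos'],arm.observe()['opening'])
snap('wrist','w1');snap('side','s1')
a=cv2.imread('pics/w1.png');b=cv2.imread('pics/s1.png')
cv2.imwrite('pics/ws1.png',np.hstack([cv2.resize(q,(400,300)) for q in(a,b)]))
p,X=cloud('w1'); c=calibration('wrist'); print('cam pos',-c['R'].T@c['t'], c['K'][0,0])
E
```

```text
[0.43490933 0.02515524 0.25328572] 0.02570462649821368
cam pos [0.50245581 0.02591912 0.37250616] 376.6470566416621
```

View pics/ws1.png

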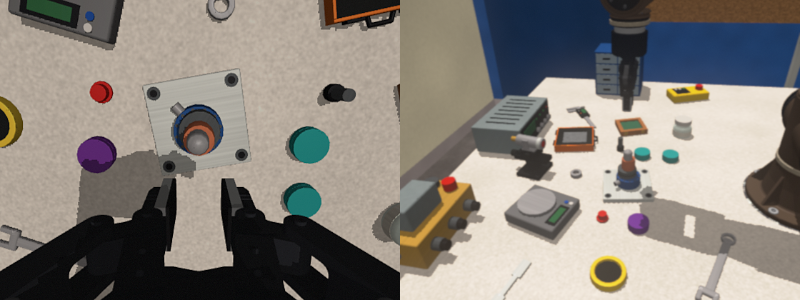

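The wrist view (left half, half scale) shows the stack at about (197,135), the connector towards upper left, and both fingertips at about (170,180) and (228,180). I take tip heights and piece centres from the depth.

```bash
python3 - <<'E'
from m import *
p,X=cloud('w1')
# fingers: near tool axis
for s in(-1,1):
    Y=X[240:300,:].reshape(-1,3);Y=Y[np.isfinite(Y[:,0])]
    m=(Y[:,2]>.2)&(abs(Y[:,0]-.435)<.03)&(s*(Y[:,1]-.0252)>0)&(abs(Y[:,1]-.0252)<.035)
    Y=Y[m]; print('finger',s,len(Y),'zmin pct',np.percentile(Y[:,2],[0,1,5,20]).round(4) if len(Y) else '', 'y',Y[:,1].min().round(4),Y[:,1].max().round(4),'x',Y[:,0].min().round(4),Y[:,0].max().round(4))
b=(180,380,120,270)
reg('w1',b,(.112,.125),'button top')
reg('w1',b,(.088,.099),'spec top')
reg('w1',b,(.058,.066),'platen top')
reg('w1',b,(.038,.0425),'cell top')
reg('w1',(170,380,80,260),(.009,.015),'carrier')
reg('w1',(225,262,130,180),(.02,.039),'connector')
E
```

```text
finger -1 1948 zmin pct [0.2299 0.2323 0.2361 0.2432] y -0.0006 0.0133 x 0.4241 0.4486
finger 1 1947 zmin pct [0.23   0.2326 0.2364 0.2433] y 0.0386 0.0525 x 0.424 0.4487
button top 614 med z 114.9 mean [431.6  26.8] circ [431.  27.] 10.7 rect [430.9  27.1] [20.2 20.8] 30.9
spec top 625 med z 90.7 mean [433.9  24.2] circ [429.3  25.7] 17.3 rect [429.2  26. ] [34.5 33.3] 0.6
platen top 1068 med z 60.7 mean [442.3  24.4] circ [432.4  25.2] 24.8 rect [436.3  24.8] [48.9 41.1] 85.9
cell top 727 med z 39.0 mean [433.5  31. ] circ [428.   26.3] 31.8 rect [428.4  26.1] [62.4 61.4] 88.9
carrier 13012 med z 10.8 mean [436.8  25.1] circ [430.8  26.1] 90.6 rect [430.8  25.8] [129.8 129.8] 9.8
connector 336 med z 34.1 mean [451.4  51.1] circ [447.8  53.8] 15.5 rect [447.9  54.1] [19.7 28.6] 58.7
```

Call:
apply_moves([
  [-0.002,-0.001,0.05,0,0.1],
  [-0.002,-0.001,0.1,0,0.1],
  [-0.002,-0.001,0.125,0,0.1],
  [-0.002,-0.001,0.132,0,0.1],
  [-0.002,-0.001,0.132,0,0.1],
  [-0.002,-0.001,0.132,0,-0.2],
  [-0.002,-0.001,0.132,0,-0.4],
  [-0.002,-0.001,0.132,0,-0.6],
  [-0.002,-0.001,0.132,0,-0.8],
  [-0.002,-0.001,0.132,0,-0.8],
  [-0.002,-0.001,0.132,0,-0.8],
  [-0.002,-0.001,0.132,0,-0.8],
], grip_force=40)

```text
time: 4.5
ee_pos: [0.4333, 0.0261, 0.1222]
tool_rot: [[1.0, -0.001, 0.002], [-0.001, -1.0, -0.0], [0.002, 0.0, -1.0]]
contact_force: [-0.8, -0.4, 8.5]
opening: 0.0216
grip_force: 38.7
```

```bash
python3 - <<'E'
from m import *
snap('side','s2');snap('wrist','w2')
b=cv2.imread('pics/s2.png')[170:270,270:370];a=cv2.imread('pics/w2.png')[150:330,180:380]
cv2.imwrite('pics/c2.png',np.hstack([cv2.resize(q,(390,390),interpolation=cv2.INTER_CUBIC) for q in(a,b)]))
E
```

```text
(no output)
```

View pics/c2.png

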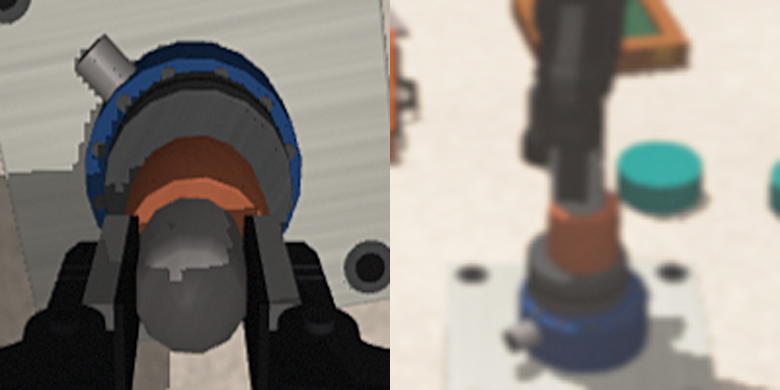

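Opening is 21.6 mm where 24 was expected, so the pads probably sit on the edge of the dome. I regrip 3 mm lower.

Call:
apply_moves([
  [0,0,0,0,-0.2],
  [0,0,0,0,-0.2],
  [0,0,0.003,0,-0.2],
  [0,0,0.003,0,-0.2],
  [0,0,0.003,0,-0.4],
  [0,0,0.003,0,-0.6],
  [0,0,0.003,0,-0.8],
  [0,0,0.003,0,-0.8],
  [0,0,0.003,0,-0.8],
], grip_force=40)

```text
time: 5.72
ee_pos: [0.4329, 0.0261, 0.1184]
tool_rot: [[1.0, -0.001, 0.0], [-0.001, -1.0, 0.0], [0.0, -0.0, -1.0]]
contact_force: [-0.8, -0.4, 4.8]
opening: 0.0219
grip_force: 39.2
```

Call:
apply_moves([
  [0,0,-0.01,0,-0.8],
  [0,0,-0.04,0,-0.8],
  [0,0,-0.08,0,-0.8],
  [0.002,-0.05,-0.1,0,-0.8],
  [0.004,-0.1,-0.1,0,-0.8],
  [0.005,-0.15,-0.1,0,-0.8],
  [0.006,-0.2,-0.1,0,-0.8],
  [0.006,-0.24,-0.1,0,-0.8],
  [0.006,-0.27,-0.1,0,-0.8],
  [0.006,-0.28,-0.1,0,-0.8],
  [0.006,-0.28,-0.1,0,-0.8],
  [0.006,-0.28,-0.1,0,-0.8],
])

```text
time: 7.22
ee_pos: [0.4393, 0.3052, 0.2184]
tool_rot: [[1.0, -0.002, -0.0], [-0.002, -1.0, -0.0], [-0.0, 0.0, -1.0]]
contact_force: [0.5, -0.3, -0.7]
opening: 0.0215
grip_force: 39.5
```

```bash
python3 - <<'E'
from m import *
s=arm.observe();print(s['ee_pos'],s['opening'],s['grip_force'],s['contact_force'])
snap('wrist','w3');snap('top','t3')
reg('w3',(0,560,0,300),(.0125,.022),'dish rim')
reg('t3',(235,310,205,275),(.086,.130),'spec top')
a=cv2.imread('pics/w3.png')
cv2.imwrite('pics/c3.png',a)
E
```

```text
[0.43928821 0.30521403 0.21841088] 0.021548248557368796 39.48295057984069 [ 0.48200447 -0.29374153 -0.72464601]
dish rim 10979 med z 18.0 mean [463.  363.8] circ [460.7 288. ] 259.4 rect [486.7 280.2] [505.7 198.2] 78.4
spec top 154 med z 92.4 mean [434.   23.8] circ [433.9  24.1] 17.5 rect [435.1  23.5] [32.7 32.4] 88.6
```

View pics/c3.png

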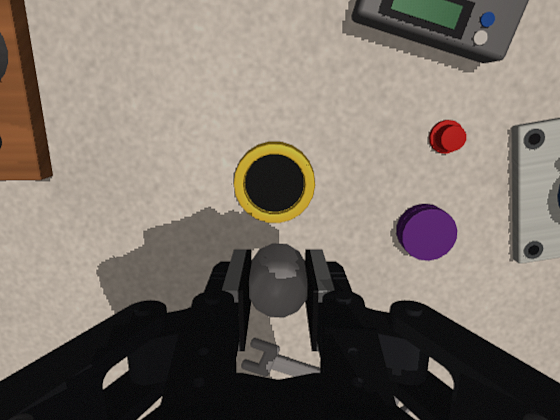

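The button is held, and the dish is at (274,182) in the wrist view.

```bash
python3 - <<'E'
from m import *
p,X=cloud('w3');h=cv2.cvtColor(p,cv2.COLOR_RGB2HSV)
m=(h[...,0]>20)&(h[...,0]<35)&(h[...,1]>150)&(h[...,2]>90);m[:130]=0;m[230:]=0;m[:,:225]=0;m[:,325:]=0
Y=X[m];print(np.nanmedian(Y,0),cv2.minEnclosingCircle(Y[np.isfinite(Y[:,0])][:,:2].astype(np.float32)*1000))
reg('w3',(240,320,235,320),(.19,.225),'button')
E
```

```text
[0.43703554 0.3092655  0.01446859] ((434.9897155761719, 309.1524353027344), 35.88337326049805)
button 4676 med z 213.0 mean [442.8 305.7] circ [441.  305.3] 17.7 rect [438.9 305.2] [23.1 31.1] 0.3
```

Call:
apply_moves([
  [-0.002,-0.003,0.05,0,-0.8],
  [-0.002,-0.003,0.1,0,-0.8],
  [-0.002,-0.003,0.14,0,-0.8],
  [-0.002,-0.003,0.16,0,-0.8],
  [-0.002,-0.003,0.17,0,-0.8],
  [-0.002,-0.003,0.175,0,-0.8],
  [-0.002,-0.003,0.177,0,-0.8],
  [-0.002,-0.003,0.179,0,-0.8],
  [-0.002,-0.003,0.179,0,-0.8],
])

```text
time: 8.45
ee_pos: [0.4374, 0.3092, 0.0396]
tool_rot: [[1.0, -0.001, 0.001], [-0.001, -1.0, 0.0], [0.001, -0.0, -1.0]]
contact_force: [-0.5, 0.6, -1.1]
opening: 0.0219
grip_force: 39.5
```

Call:
apply_moves([
  [0,0,0.001,0,-0.8],
  [0,0,0.001,0,-0.8],
])

```text
time: 8.7
ee_pos: [0.4373, 0.3092, 0.0384]
tool_rot: [[1.0, -0.001, 0.0], [-0.001, -1.0, 0.0], [0.0, -0.0, -1.0]]
contact_force: [-0.3, -0.2, -0.0]
opening: 0.0218
grip_force: 39.5
```

Call:
apply_moves([
  [0,0,0.001,0,-0.8],
  [0,0,0.001,0,-0.8],
])

```text
time: 8.95
ee_pos: [0.4373, 0.3091, 0.0372]
tool_rot: [[1.0, -0.001, -0.0], [-0.001, -1.0, 0.0], [-0.0, -0.0, -1.0]]
contact_force: [0.0, 0.1, -0.6]
opening: 0.0219
grip_force: 39.5
```

Call:
apply_moves([
  [0,0,0.001,0,-0.8],
  [0,0,0.001,0,-0.8],
])

```text
time: 9.2
ee_pos: [0.4373, 0.3092, 0.0364]
tool_rot: [[1.0, -0.001, 0.0], [-0.001, -1.0, 0.0], [0.0, -0.0, -1.0]]
contact_force: [-0.6, -0.1, 2.6]
opening: 0.0219
grip_force: 39.8
```

Call:
apply_moves([
  [0,0,0,0,-0.4],
  [0,0,0,0,-0.3],
  [0,0,0,0,-0.2],
  [0,0,-0.01,0,-0.2],
  [0,0,-0.05,0,-0.2],
  [0,0,-0.1,0,0],
  [0,0,-0.15,0,0.4],
  [-0.001,0.05,-0.16,0,0.6],
  [-0.002,0.11,-0.16,0,0.6],
  [-0.003,0.17,-0.16,0,0.6],
  [-0.005,0.23,-0.16,0,0.6],
  [-0.005,0.285,-0.16,0,0.6],
])

```text
time: 10.7
ee_pos: [0.4315, 0.0223, 0.1971]
tool_rot: [[1.0, -0.001, 0.001], [-0.001, -1.0, -0.0], [0.001, 0.0, -1.0]]
contact_force: [1.1, -1.1, 0.2]
opening: 0.0682
grip_force: 0.0
```

Call:
apply_moves([
  [0,0,0,0,0.6],
  [0,0,0,0,0.6],
])

```text
time: 10.95
ee_pos: [0.4319, 0.0242, 0.1967]
tool_rot: [[1.0, -0.002, 0.001], [-0.002, -1.0, 0.0], [0.001, -0.0, -1.0]]
contact_force: [-0.4, 0.0, 0.7]
opening: 0.0678
grip_force: 0.0
```

```bash
python3 - <<'E'
from m import *
s=arm.observe();print(s['ee_pos'],s['opening'])
snap('wrist','w4');snap('top','t4')
reg('t4',(160,182,232,255),(.018,.06),'button in dish')
b=(180,380,120,270)
reg('w4',b,(.088,.099),'spec top');reg('w4',b,(.058,.066),'platen top');reg('w4',b,(.038,.0425),'cell')
a=cv2.imread('pics/w4.png');c=cv2.imread('pics/t4.png')[120:270,130:330]
cv2.imwrite('pics/c4.png',np.hstack([cv2.resize(a,(400,300)),cv2.resize(c,(400,300),interpolation=cv2.INTER_CUBIC)]))
E
```

```text
[0.43186662 0.02421119 0.19671733] 0.0677786769496965
button in dish 104 med z 30.5 mean [440.5 304.4] circ [440.8 306.6] 33.6 rect [439.4 304. ] [57.2 59.1] 88.6
spec top 2260 med z 90.6 mean [430.1  25.7] circ [429.5  26. ] 17.5 rect [429.8  25.7] [34.3 33.9] 38.6
platen top 1544 med z 60.7 mean [442.8  24.4] circ [432.4  25.2] 24.9 rect [437.1  24.9] [49.4 40. ] 85.0
cell 911 med z 38.9 mean [436.5  30.3] circ [428.5  26.4] 31.8 rect [431.2  26.5] [57.1 62.7] 2.8
```

View pics/c4.png

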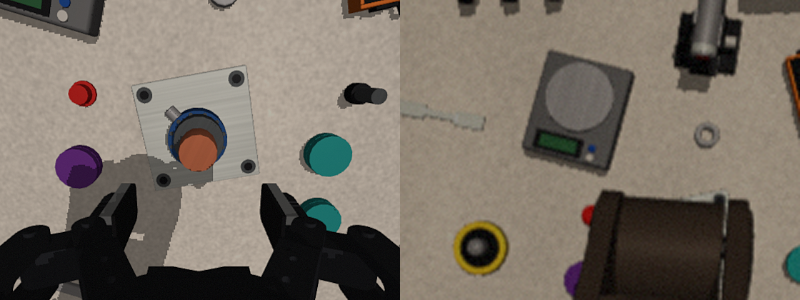

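The button stands in the dish (right half, (475,246)), about 3 mm off centre. Next is the specimen at (198,153) in the wrist half.

Call:
apply_moves([
  [0,-0.001,0.05,0,0.4],
  [0,-0.001,0.09,0,0.4],
  [0,-0.001,0.107,0,0.4],
  [0,-0.001,0.107,0,0.3],
  [0,-0.001,0.107,0,0.1],
  [0,-0.001,0.107,0,-0.1],
  [0,-0.001,0.107,0,-0.3],
  [0,-0.001,0.107,0,-0.5],
  [0,-0.001,0.107,0,-0.6],
  [0,-0.001,0.107,0,-0.6],
  [0,-0.001,0.107,0,-0.6],
], grip_force=50)

```text
time: 12.42
ee_pos: [0.4323, 0.0252, 0.0904]
tool_rot: [[1.0, -0.001, 0.002], [-0.001, -1.0, 0.0], [0.002, -0.0, -1.0]]
contact_force: [-1.1, 1.7, 10.4]
opening: 0.034
grip_force: 48.7
```

Call:
apply_moves([
  [0,0,-0.01,0,-0.6],
  [0,0,-0.05,0,-0.6],
  [0.02,-0.01,-0.1,0,-0.6],
  [0.06,-0.04,-0.12,0,-0.6],
  [0.1,-0.07,-0.12,0,-0.6],
  [0.14,-0.1,-0.12,0,-0.6],
  [0.18,-0.125,-0.12,0,-0.6],
  [0.2,-0.14,-0.12,0,-0.6],
  [0.2,-0.14,-0.12,0,-0.6],
  [0.2,-0.14,-0.12,0,-0.6],
  [0.2,-0.14,-0.12,0,-0.6],
])

```text
time: 13.8
ee_pos: [0.6315, 0.1643, 0.2097]
tool_rot: [[1.0, -0.002, -0.0], [-0.002, -1.0, 0.0], [-0.0, -0.0, -1.0]]
contact_force: [0.3, -0.9, -2.9]
opening: 0.0341
grip_force: 51.0
```

```bash
python3 - <<'E'
from m import *
s=arm.observe();print(s['ee_pos'],s['opening'],s['grip_force'],s['tool_rot'][:,0])
snap('wrist','w5')
reg('w5',(100,460,0,240),(.038,.048),'pan')
reg('w5',(100,460,0,240),(.028,.048),'bal')
p,X=cloud('w5'); print(np.sum((X[...,2]>.038)&(X[...,2]<.048)))
# pan edge fit: from start top frame using height mask, largest blob opened
for f,b in(('top0',(190,250,140,210)),('w5',(0,560,0,420))):
    p,X=cloud(f);m=np.zeros(X.shape[:2],np.uint8);u0,u1,v0,v1=b
    m[v0:v1,u0:u1]=(((X[...,2]>.0385)&(X[...,2]<.05))*255)[v0:v1,u0:u1]
    k=5 if f=='top0' else 21
    m=cv2.morphologyEx(m,cv2.MORPH_OPEN,np.ones((k,k)))
    n,l,st,ct=cv2.connectedComponentsWithStats(m);i=1+st[1:,4].argmax();Y=X[l==i][:,:2]
    print(f,st[i],Y.mean(0),cv2.minEnclosingCircle((Y*1000).astype(np.float32)))
E
```

```text
[0.63151627 0.16431756 0.20974323] 0.03412796107385779 51.006143226404674 [ 9.99998162e-01 -1.91587901e-03 -7.73024572e-05]
pan 10049 med z 40.7 mean [634.8 166.8] circ [632.1 167. ] 45.9 rect [634.2 166.8] [87.3 90.8] 1.2
bal 18033 med z 39.8 mean [639.2 169.9] circ [676.4 194.7] 118.7 rect [678.9 177.8] [203.9 157.2] 8.9
10801
top0 [203 151  33  34 842] [0.63608646 0.16487658] ((636.686279296875, 165.1035919189453), 45.66006851196289)
w5 [ 234  171   74   62 3068] [0.61901734 0.17196002] ((619.68408203125, 171.33782958984375), 35.969398498535156)
```

View pics/w5.png

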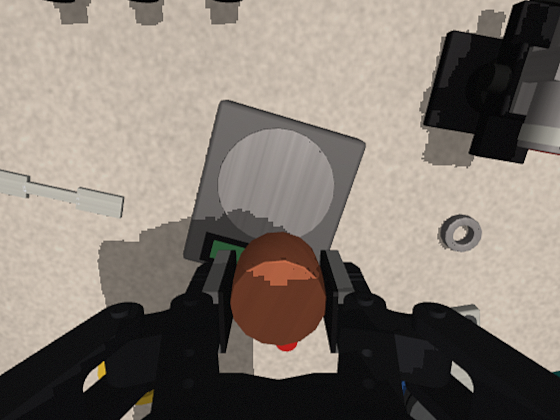

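Specimen held upright, pan at (276,184) in the wrist view. Lowering.

Call:
apply_moves([
  [0.003,-0.002,0.05,0,-0.6],
  [0.003,-0.002,0.09,0,-0.6],
  [0.003,-0.002,0.12,0,-0.6],
  [0.003,-0.002,0.13,0,-0.6],
  [0.003,-0.002,0.134,0,-0.6],
  [0.003,-0.002,0.136,0,-0.6],
  [0.003,-0.002,0.136,0,-0.6],
])

```text
time: 14.72
ee_pos: [0.6354, 0.1669, 0.0743]
tool_rot: [[1.0, -0.001, 0.001], [-0.001, -1.0, 0.0], [0.001, -0.0, -1.0]]
contact_force: [-0.4, -0.3, -2.7]
opening: 0.034
grip_force: 51.0
```

Call:
apply_moves([
  [0,0,0.001,0,-0.6],
  [0,0,0.001,0,-0.6],
])

```text
time: 14.98
ee_pos: [0.6352, 0.1669, 0.0726]
tool_rot: [[1.0, -0.001, 0.0], [-0.001, -1.0, 0.0], [0.0, -0.0, -1.0]]
contact_force: [-0.1, -0.0, -2.8]
opening: 0.034
grip_force: 51.0
```

Call:
apply_moves([
  [0,0,0.001,0,-0.6],
  [0,0,0.001,0,-0.6],
])

```text
time: 15.22
ee_pos: [0.6351, 0.1669, 0.0712]
tool_rot: [[1.0, -0.001, -0.0], [-0.001, -1.0, 0.0], [-0.0, -0.0, -1.0]]
contact_force: [-0.9, 0.1, -2.1]
opening: 0.0342
grip_force: 51.0
```

Call:
apply_moves([
  [0,0,0.001,0,-0.6],
  [0,0,0.001,0,-0.6],
])

```text
time: 15.48
ee_pos: [0.6352, 0.1669, 0.0706]
tool_rot: [[1.0, -0.001, 0.0], [-0.001, -1.0, 0.0], [0.0, -0.0, -1.0]]
contact_force: [-1.3, -1.1, 2.5]
opening: 0.034
grip_force: 51.4
```

Call:
apply_moves([
  [0,0,0,0,-0.15],
  [0,0,0,0,-0.05],
  [0,0,0,0,0.1],
  [0,0,-0.01,0,0.2],
  [0,0,-0.05,0,0.4],
  [0,0,-0.1,0,0.8],
  [-0.05,0.03,-0.12,0,1],
  [-0.1,0.07,-0.12,0,1],
  [-0.15,0.1,-0.12,0,1],
  [-0.19,0.13,-0.12,0,1],
  [-0.202,0.142,-0.12,0,1],
  [-0.202,0.142,-0.12,0,1],
])

```text
time: 16.98
ee_pos: [0.4333, 0.0247, 0.191]
tool_rot: [[1.0, -0.003, 0.002], [-0.003, -1.0, -0.0], [0.002, 0.0, -1.0]]
contact_force: [0.5, 1.0, 0.4]
opening: 0.0854
grip_force: 0.0
```

```bash
python3 - <<'E'
from m import *
s=arm.observe();print(s['ee_pos'],s['opening'])
snap('wrist','w6');snap('top','t6')
reg('t6',(190,250,140,210),(.06,.1),'spec on pan')
b=(180,380,120,300)
reg('w6',b,(.058,.066),'platen top');reg('w6',b,(.038,.0425),'cell');reg('w6',b,(.03,.0425),'cell+conn')
a=cv2.imread('pics/w6.png');c=cv2.imread('pics/t6.png')[120:270,130:330]
cv2.imwrite('pics/c6.png',np.hstack([cv2.resize(a,(400,300)),cv2.resize(c,(400,300),interpolation=cv2.INTER_CUBIC)]))
E
```

```text
[0.43332132 0.02469526 0.19099772] 0.0854162364302325
spec on pan 153 med z 72.9 mean [635.9 164.6] circ [636.7 165.6] 17.6 rect [635.9 165.1] [33.1 34.4] 23.6
platen top 3928 med z 60.7 mean [433.   25.2] circ [432.3  25.4] 25.1 rect [432.4  25. ] [49.4 49.2] 41.1
cell 1130 med z 38.9 mean [431.1  29.8] circ [428.2  26.5] 31.8 rect [427.9  26.3] [62.3 62.9] 89.9
cell+conn 1661 med z 38.5 mean [436.7  33.4] circ [432.8  30.6] 37.9 rect [430.9  26.6] [69.  62.8] 4.7
```

View pics/c6.png

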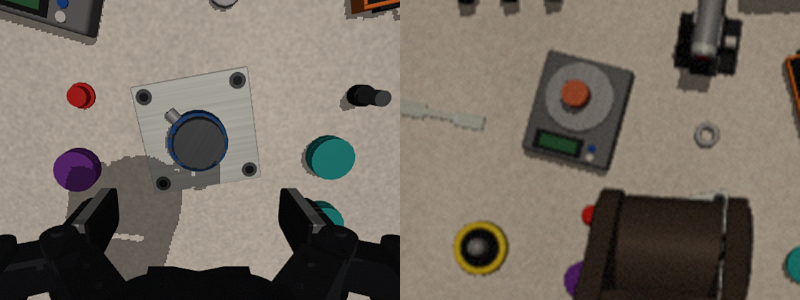

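The specimen stands on the pan within a few mm of its centre. I check fingertip depth at 52 mm and 66 mm opening before gripping the platen.

Call:
apply_moves([
  [0.001,0,0.02,0,0.55],
  [0.001,0,0.02,0,0.55],
  [0.001,0,0.02,0,0.55],
  [0.001,0,0.02,0,0.55],
], grip_force=50)

```text
time: 17.58
ee_pos: [0.4343, 0.0253, 0.1707]
tool_rot: [[1.0, -0.001, 0.001], [-0.001, -1.0, 0.0], [0.001, -0.0, -1.0]]
contact_force: [-0.4, 0.7, 0.6]
opening: 0.066
grip_force: 0.0
```

```bash
cat > tip.py <<'E'
from m import *
s=arm.observe();e=s['ee_pos'];print(e,s['opening']);snap('wrist','wt')
p,X=cloud('wt');Y=X.reshape(-1,3);Y=Y[np.isfinite(Y[:,0])]
for sg in(-1,1):
    d=sg*(Y[:,1]-e[1]);Z=Y[(Y[:,2]>e[2]-.03)&(abs(Y[:,0]-e[0])<.02)&(d>.01)&(d<.07)]
    print(len(Z),(e[2]-np.percentile(Z[:,2],[0,1,5])).round(4),np.abs(Z[Z[:,2]<Z[:,2].min()+.004][:,1]-e[1]).min())
E
python3 tip.py
```

```text
[0.4342701  0.02533527 0.17068985] 0.06595533928221944
22261 [ 0.0175  0.0106 -0.0014] 0.03200539374604302
22339 [ 0.0171  0.0109 -0.0013] 0.03357993152958426
```

Call:
apply_moves([
  [0,0,0,0,0.22],
  [0,0,0,0,0.22],
  [0,0,0,0,0.22],
])

```text
time: 18.0
ee_pos: [0.4339, 0.0251, 0.1704]
tool_rot: [[1.0, -0.001, 0.0], [-0.001, -1.0, 0.0], [0.0, -0.0, -1.0]]
contact_force: [-0.2, 0.4, -0.7]
opening: 0.0518
grip_force: 0.0
```

```bash
python3 tip.py
```

```text
[0.4338902  0.02514436 0.17035131] 0.0518076668470179
22875 [ 0.0202  0.0127 -0.001 ] 0.02503464779675034
23069 [ 0.0203  0.0129 -0.001 ] 0.02662442208825912
```

Call:
apply_moves([
  [0,0,0,0,0.7],
  [0,0,0,0,0.7],
  [0,0,0.04,0,0.7],
  [0,0,0.08,0,0.7],
  [0,0,0.1,0,0.7],
  [0,0,0.1,0,0.5],
  [0,0,0.1,0,0.3],
  [0,0,0.1,0,0.1],
  [0,0,0.1,0,-0.1],
  [0,0,0.1,0,-0.1],
  [0,0,0.1,0,-0.1],
], grip_force=60)

```text
time: 19.42
ee_pos: [0.4343, 0.0252, 0.0717]
tool_rot: [[1.0, -0.001, 0.002], [-0.001, -1.0, -0.0], [0.002, 0.0, -1.0]]
contact_force: [-1.3, 0.9, 7.9]
opening: 0.0466
grip_force: 60.0
```

Call:
apply_moves([
  [0,0,-0.003,0,-0.1],
  [0,0,-0.01,0,-0.1],
  [0,0,-0.04,0,-0.1],
  [0,0,-0.08,0,-0.1],
  [0.002,0.03,-0.12,0,-0.1],
  [0.004,0.08,-0.12,0,-0.1],
  [0.01,0.13,-0.12,0,-0.1],
  [0.014,0.18,-0.12,0,-0.1],
  [0.018,0.23,-0.12,0,-0.1],
  [0.022,0.28,-0.12,0,-0.1],
  [0.025,0.315,-0.12,0,-0.1],
  [0.025,0.33,-0.12,0,-0.1],
])

```text
time: 20.92
ee_pos: [0.4581, -0.3064, 0.1905]
tool_rot: [[1.0, -0.003, 0.0], [-0.003, -1.0, 0.0], [0.0, -0.0, -1.0]]
contact_force: [0.1, -0.4, -2.4]
opening: 0.0463
grip_force: 62.6
```

Call:
apply_moves([
  [0,0,0,0,-0.1],
  [0,0,0,0,-0.1],
])

```text
time: 21.18
ee_pos: [0.4583, -0.3036, 0.1904]
tool_rot: [[1.0, -0.001, -0.0], [-0.001, -1.0, 0.001], [-0.0, -0.001, -1.0]]
contact_force: [0.6, -0.8, -3.3]
opening: 0.0465
grip_force: 62.6
```

```bash
python3 - <<'E'
from m import *
s=arm.observe();print(s['ee_pos'],s['opening'],s['grip_force'])
snap('wrist','w7')
reg('w7',(150,400,60,235),(.0125,.025),'box rim')
reg('w7',(150,400,60,235),(.007,.025),'box all')
E
```

```text
[ 0.45830335 -0.3036385   0.19036689] 0.04652564056191129 62.57097601890564
box rim 5426 med z 16.7 mean [ 472.7 -305.9] circ [ 457.  -304.6] 67.4 rect [ 456.4 -304.1] [96.5 97.3] 21.0
box all 11591 med z 12.1 mean [ 467.3 -305.7] circ [ 457.  -304.6] 67.4 rect [ 456.4 -304.1] [96.5 97.3] 21.0
```

View pics/w7.png

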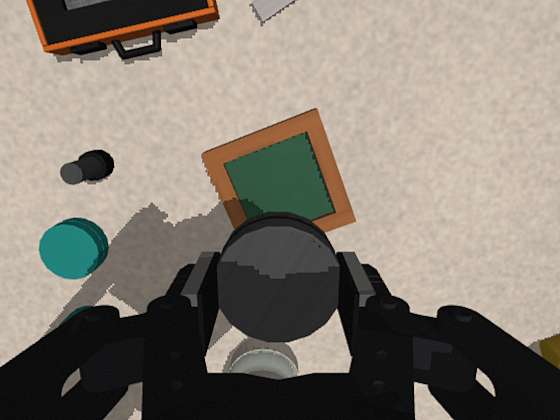

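The platen is held level and the box is at (280,175). Lowering.

Call:
apply_moves([
  [0.001,0.001,0.05,0,-0.1],
  [0.001,0.001,0.1,0,-0.1],
  [0.001,0.001,0.13,0,-0.1],
  [0.001,0.001,0.14,0,-0.1],
  [0.001,0.001,0.143,0,-0.1],
  [0.001,0.001,0.145,0,-0.1],
  [0.001,0.001,0.145,0,-0.1],
])

```text
time: 22.1
ee_pos: [0.4597, -0.3061, 0.0462]
tool_rot: [[1.0, -0.001, 0.001], [-0.001, -1.0, -0.001], [0.001, 0.001, -1.0]]
contact_force: [-0.6, 0.7, -2.7]
opening: 0.0463
grip_force: 62.6
```

Call:
apply_moves([
  [0,0,0.001,0,-0.1],
  [0,0,0.001,0,-0.1],
])

```text
time: 22.35
ee_pos: [0.4595, -0.306, 0.0445]
tool_rot: [[1.0, -0.002, 0.0], [-0.002, -1.0, -0.0], [0.0, 0.0, -1.0]]
contact_force: [0.1, 0.6, -3.2]
opening: 0.0462
grip_force: 62.6
```

Call:
apply_moves([
  [0,0,0.001,0,-0.1],
  [0,0,0.001,0,-0.1],
])

```text
time: 22.6
ee_pos: [0.4594, -0.3059, 0.0432]
tool_rot: [[1.0, -0.001, -0.0], [-0.001, -1.0, 0.0], [-0.0, -0.0, -1.0]]
contact_force: [-0.3, -0.0, -3.0]
opening: 0.0464
grip_force: 62.6
```

Call:
apply_moves([
  [0,0,0.001,0,-0.1],
  [0,0,0.001,0,-0.1],
])

```text
time: 22.85
ee_pos: [0.4594, -0.3058, 0.0422]
tool_rot: [[1.0, -0.001, -0.0], [-0.001, -1.0, 0.0], [-0.0, -0.0, -1.0]]
contact_force: [0.2, -0.3, -3.3]
opening: 0.0461
grip_force: 62.6
```

Call:
apply_moves([
  [0,0,0.001,0,-0.1],
  [0,0,0.001,0,-0.1],
])

```text
time: 23.1
ee_pos: [0.4594, -0.3059, 0.0418]
tool_rot: [[1.0, -0.001, 0.0], [-0.001, -1.0, -0.0], [0.0, 0.0, -1.0]]
contact_force: [-2.3, 1.2, 4.9]
opening: 0.0463
grip_force: 63.5
```

Call:
apply_moves([
  [0,0,0,0,0.2],
  [0,0,0,0,0.25],
  [0,0,0,0,0.4],
  [0,0,-0.01,0,0.5],
  [0,0,-0.05,0,0.8],
  [0,0,-0.1,0,1],
  [-0.005,-0.05,-0.14,0,1],
  [-0.01,-0.11,-0.15,0,1],
  [-0.015,-0.17,-0.15,0,1],
  [-0.02,-0.23,-0.15,0,1],
  [-0.025,-0.29,-0.15,0,1],
  [-0.027,-0.332,-0.15,0,1],
])

```text
time: 24.6
ee_pos: [0.4322, 0.0283, 0.192]
tool_rot: [[1.0, -0.0, 0.001], [-0.0, -1.0, 0.0], [0.001, -0.0, -1.0]]
contact_force: [-0.1, -0.6, -0.3]
opening: 0.0853
grip_force: 0.0
```

Call:
apply_moves([
  [0,0,0,0,1],
  [0,0,0,0,1],
])

```text
time: 24.85
ee_pos: [0.4331, 0.0259, 0.1917]
tool_rot: [[1.0, -0.001, 0.001], [-0.001, -1.0, -0.0], [0.001, 0.0, -1.0]]
contact_force: [0.3, 0.3, 0.0]
opening: 0.0853
grip_force: 0.0
```

```bash
python3 - <<'E'
from m import *
s=arm.observe();print(s['ee_pos'],s['opening'])
snap('wrist','w8');snap('top','t8')
b=(180,380,80,300)
reg('t8',(380,416,212,248),(.026,.06),'platen in box')
reg('w8',b,(.036,.046),'cell top');
p,X=cloud('w8');m=np.zeros(X.shape[:2],bool);m[80:300,180:380]=1
c=np.array([.4285,.0263]);d=X[...,:2]-c;r=np.hypot(d[...,0],d[...,1]);q=m&(X[...,2]>.018)&(X[...,2]<.04)&(r>.0345)&(r<.05)
print('conn',q.sum(),np.degrees(np.arctan2(d[q][:,1].mean(),d[q][:,0].mean())),r[q].max(),X[q].mean(0))
a=cv2.imread('pics/w8.png');c=cv2.imread('pics/t8.png')[140:290,320:520]
cv2.imwrite('pics/c8.png',np.hstack([cv2.resize(a,(400,300)),cv2.resize(c,(400,300),interpolation=cv2.INTER_CUBIC)]))
E
```

```text
[0.4330583  0.02589009 0.19169871] 0.08527228899869442
platen in box 297 med z 32.8 mean [ 462.  -305.9] circ [ 461.4 -306.4] 25.4 rect [ 462.1 -306.6] [49.4 47.3] 89.7
cell top 5461 med z 39.6 mean [429.3  26.4] circ [432.1  28.7] 36.5 rect [428.2  26.3] [63.1 63.5] 89.5
conn 234 43.48202761115747 0.044248281397208294 [0.45699603 0.05332474 0.03255016]
```

View pics/c8.png

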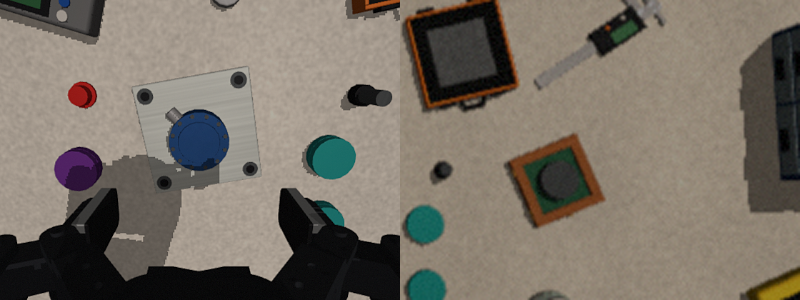

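The platen is centred in the box. For the cell I turn −45° so the jaws are square to the connector, then descend.

Call:
apply_moves([
  [-0.002,0,0.02,-45,1],
  [-0.002,0,0.04,-45,1],
  [-0.002,0,0.06,-45,1],
  [-0.002,0,0.08,-45,1],
  [-0.002,0,0.08,-45,1],
  [-0.002,0,0.12,-45,1],
  [-0.002,0,0.145,-45,1],
  [-0.002,0,0.151,-45,1],
  [-0.002,0,0.151,-45,1],
], grip_force=70)

```text
time: 26.08
ee_pos: [0.4312, 0.0259, 0.0409]
tool_rot: [[0.709, 0.705, 0.0], [0.705, -0.709, 0.0], [0.0, 0.0, -1.0]]
contact_force: [-0.2, 0.4, -0.0]
opening: 0.0854
grip_force: 0.0
```

Call:
apply_moves([
  [0,0,0,0,0.8],
  [0,0,0,0,0.6],
  [0,0,0,0,0.4],
  [0,0,0,0,0.2],
  [0,0,0,0,0.2],
  [0,0,0,0,0.2],
])

```text
time: 26.82
ee_pos: [0.4311, 0.0262, 0.0414]
tool_rot: [[0.708, 0.706, 0.002], [0.706, -0.708, -0.0], [0.001, 0.001, -1.0]]
contact_force: [-2.0, -0.0, 17.4]
opening: 0.061
grip_force: 71.4
```

Call:
apply_moves([
  [0,0,-0.003,0,0.2],
  [0,0,-0.01,0,0.2],
  [0,0,-0.04,0,0.2],
  [0,0,-0.08,0,0.2],
  [-0.001,0.03,-0.12,0,0.2],
  [-0.002,0.08,-0.15,0,0.2],
  [-0.003,0.13,-0.15,0,0.2],
  [-0.004,0.18,-0.15,0,0.2],
  [-0.005,0.23,-0.15,0,0.2],
  [-0.006,0.27,-0.15,0,0.2],
  [-0.006,0.294,-0.15,0,0.2],
  [-0.006,0.294,-0.15,0,0.2],
])

```text
time: 28.32
ee_pos: [0.6344, -0.1872, 0.1896]
tool_rot: [[0.709, 0.705, -0.001], [0.705, -0.709, 0.0], [-0.0, -0.001, -1.0]]
contact_force: [-0.2, 0.5, -5.6]
opening: 0.0607
grip_force: 77.7
```

Call:
apply_moves([
  [0,0,0,0,0.2],
  [0,0,0,0,0.2],
])

```text
time: 28.58
ee_pos: [0.6338, -0.1855, 0.1904]
tool_rot: [[0.708, 0.706, -0.0], [0.706, -0.708, 0.0], [-0.0, -0.0, -1.0]]
contact_force: [0.0, -0.7, -3.6]
opening: 0.0612
grip_force: 77.7
```

```bash
python3 - <<'E'
from m import *
s=arm.observe();print(s['ee_pos'],s['opening'],s['grip_force'])
snap('wrist','w9')
for f,b in(('top0',(325,378,138,194)),('w9',(0,560,0,420))):
    p,X=cloud(f);h=cv2.cvtColor(p,cv2.COLOR_RGB2HSV)
    m=np.zeros(h.shape[:2],np.uint8);u0,u1,v0,v1=b
    m[v0:v1,u0:u1]=255*((h[...,0]>4)&(h[...,0]<22)&(h[...,1]>150)&(h[...,2]>80)&(X[...,2]>.018)&(X[...,2]<.03))[v0:v1,u0:u1]
    Y=X[m>0][:,:2]*1000;print(f,len(Y),cv2.minAreaRect(Y.astype(np.float32)))
E
```

```text
[ 0.63375269 -0.18553161  0.19044902] 0.06120602969711277 77.71469950675964
top0 215 ((635.8187255859375, -186.19268798828125), (125.26488494873047, 125.15037536621094), 11.607791900634766)
w9 2347 ((574.6672973632812, -210.27586364746094), (273.28369140625, 146.7738037109375), 23.4187068939209)
```

View pics/w9.png

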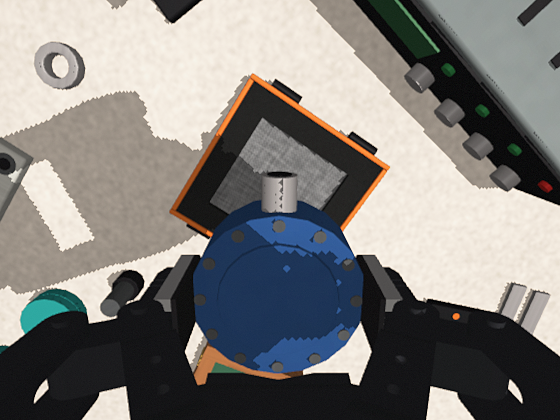

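The load cell is held level, connector ahead, case pocket at (280,170). Top measurement with the small bias taken off gives the case centre at about (0.634, −0.1855), where the TCP is. Lowering.

Call:
apply_moves([
  [0,0,0.05,0,0.2],
  [0,0,0.09,0,0.2],
  [0,0,0.12,0,0.2],
  [0,0,0.133,0,0.2],
  [0,0,0.138,0,0.2],
  [0,0,0.141,0,0.2],
  [0,0,0.141,0,0.2],
  [0,0,0.142,0,0.2],
])

```text
time: 29.62
ee_pos: [0.6346, -0.1864, 0.0491]
tool_rot: [[0.708, 0.706, 0.001], [0.706, -0.708, -0.0], [0.001, 0.001, -1.0]]
contact_force: [-0.5, 0.1, -4.4]
opening: 0.0609
grip_force: 77.9
```

Call:
apply_moves([
  [0,0,0.001,0,0.2],
  [0,0,0.001,0,0.2],
])

```text
time: 29.88
ee_pos: [0.6343, -0.1863, 0.0473]
tool_rot: [[0.708, 0.706, 0.0], [0.706, -0.708, 0.0], [0.0, 0.0, -1.0]]
contact_force: [-0.4, -0.8, -3.6]
opening: 0.0608
grip_force: 77.9
```

Call:
apply_moves([
  [0,0,0.001,0,0.2],
  [0,0,0.001,0,0.2],
])

```text
time: 30.12
ee_pos: [0.6342, -0.1862, 0.0462]
tool_rot: [[0.708, 0.706, -0.0], [0.706, -0.708, 0.0], [0.0, -0.0, -1.0]]
contact_force: [0.7, 0.2, -3.7]
opening: 0.061
grip_force: 77.9
```

Call:
apply_moves([
  [0,0,0.001,0,0.2],
  [0,0,0.001,0,0.2],
])

```text
time: 30.38
ee_pos: [0.6343, -0.1863, 0.0456]
tool_rot: [[0.708, 0.706, 0.0], [0.706, -0.708, -0.0], [0.0, 0.0, -1.0]]
contact_force: [-2.4, 0.7, 1.3]
opening: 0.0607
grip_force: 78.5
```

Call:
apply_moves([
  [0,0,0,0,0.5],
  [0,0,0,0,0.6],
  [0,0,0,0,0.9],
  [0,0,0,0,1],
  [0,0,-0.01,0,1],
  [0,0,-0.05,0,1],
  [0,0,-0.1,0,1],
  [0,0,-0.15,0,1],
  [0,-0.06,-0.18,0,1],
  [0,-0.12,-0.18,0,1],
  [0,-0.18,-0.18,0,1],
  [0,-0.24,-0.18,0,1],
])

```text
time: 31.88
ee_pos: [0.4632, -0.0152, 0.2261]
tool_rot: [[0.708, 0.706, 0.001], [0.706, -0.708, -0.0], [0.001, 0.001, -1.0]]
contact_force: [0.6, 0.7, 0.3]
opening: 0.085
grip_force: 0.0
```

Call:
apply_moves([
  [0,0,0,0,1],
  [0,0,0,0,1],
  [0,0,0,0,1],
])

```text
time: 32.25
ee_pos: [0.4656, -0.017, 0.2254]
tool_rot: [[0.709, 0.706, 0.001], [0.706, -0.709, -0.0], [0.0, 0.0, -1.0]]
contact_force: [-0.2, 0.1, 0.4]
opening: 0.0854
grip_force: 0.0
```

```bash
python3 - <<'E'
from m import *
s=arm.observe();print(s['ee_pos'],s['contact_force'])
snap('top','t10');snap('side','s10')
f='t10'
reg(f,(325,378,138,194),(.036,.07),'cell')
reg(f,(190,250,140,210),(.06,.1),'spec'); reg(f,(380,416,212,248),(.026,.06),'platen'); reg(f,(160,182,232,255),(.024,.06),'button')
reg(f,(262,305,100,165),(.01,.15),'laser all')
a=cv2.imread('pics/t10.png');c=cv2.imread('pics/s10.png')
cv2.imwrite('pics/c10.png',np.hstack([cv2.resize(q,(400,300)) for q in (a[120:270,140:440],c)]))
E
```

```text
[ 0.46555702 -0.01698319  0.22540665] [-0.16724725  0.08497615  0.43678047]
cell 490 med z 45.6 mean [ 637.1 -186.5] circ [ 640.7 -183.7] 37.7 rect [ 636.7 -186.7] [62.8 64. ] 88.2
spec 155 med z 72.4 mean [635.8 164.7] circ [636.5 165.9] 18.0 rect [635.9 165.1] [33.1 34.3] 22.1
platen 295 med z 32.6 mean [ 462.1 -306. ] circ [ 462.  -306.1] 25.3 rect [ 462.1 -306.1] [48.2 47.2] 88.7
button 66 med z 33.3 mean [440.  306.4] circ [440.5 308.4] 12.0 rect [439.9 307.1] [21.  22.3] 79.0
laser all 1059 med z 78.3 mean [706.6  -9.4] circ [718.2  -9.3] 61.2 rect [718.9  -9.1] [ 84.3 120.1] 80.9
```

View pics/c10.png

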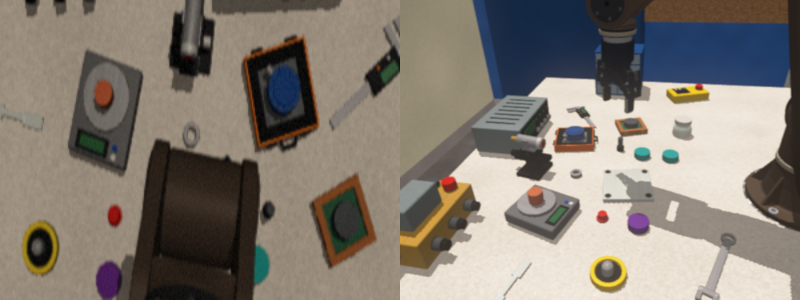

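All four pieces stand in their places within a couple of mm of centre and at the right heights. The laser has not moved, and the arm is clear of everything.

```bash
python3 -c "
from bench import arm
print(arm.sign_off())"
```

```text
the job is handed in; nothing more can be done
None
```

The stack is apart and the job is handed in (no verdict came back): button in the dish, specimen on the pan, platen in the box and load cell in the case, each within about 2 mm of centre in the last top view, with the laser sensor unmoved.

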